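Press open the push-catch flap of a bench cabinet and lower it flat

ROBOT

A 6-joint arm with a two-finger parallel gripper is mounted at the origin on a cart in front of the work surface, level with it; the furniture and walls round the work are solid. World frame = base frame: x ahead of the robot, y to its left, z up, the work surface at z = 0. Lengths are in m, angles in rad, forces in N, time in s.
With the tool pointing down it reaches from about 0.25 to 0.725 m from the base axis. Payload 4 kg.
Tool frame: the origin (TCP) lies midway between the tips of the shut fingers; the grasp point (between the pads) lies 19 mm behind it; z points along the fingers, y is the line along which they close (so a half turn about z gives the same grasp; the last joint's range is limited). The gripper opens to 85 mm and grips with 20 to 120 N. Pads are 22 mm wide; open, the fingers measure 114 mm over their backs; the gripper's body (76 mm by 85 mm) begins 54 mm behind the grasp point. The pads swing forward as they close: fully open they stand 13 mm farther back than shut.
Start: joints at [-1.14, 0.241, 0.005, 1.335, 0, 1.571], TCP at [0.209, -0.454, 0.231] pointing down, gripper open.
Joint ranges: [-2.72, 2.72], [-1.05, 1.87], [-1.09, 1.28], [-1.99, 2.15], [-1.42, 1.44], [-3.14, 3.14]. Speed limits (rad/s): [2.79, 2.79, 3.14, 3.14, 3.14, 3.14].

INTERFACE

Orientations are given as a unit quaternion [x, y, z, w].
In Python, from workcell import bot gives the robot as it stands. The module is installed in compiled form; this text tells all that it offers.
- The arm moves only by the tool drive_tool, never from a script. Its arguments are lists of equal length, an entry for each row: "slide": the shift along the tool's x, y, z scaled (see below), a list of three; "rotation": the turn, a rotation vector about the tool's x, y, z scaled (see below), a list of three. A call has exactly 8 rows; each row is the pose to reach, as a shift and turn from the pose commanded when the call began, along the tool's axes at that moment; what a row does not reach only later rows make up. The controller multiplies each number of a shift by 250 mm and each number of a turn by 0.5 rad. A row lasts 1/8 s, in which the tool goes at most 62.5 mm and 10.7 degrees, less where a joint would pass 70% of its speed; a pose out of reach is approached as far as the arm can. A call with a number of a shift or a turn outside -1 to 1 is refused whole. A call with a gripper value outside its range is refused whole. "gripper" is the opening, from 0 (shut) to 1 (fully open), set as the call begins (left out, the last holds). The fingers move at their own pace and stop on an object; the grip force is fixed at half the most. Time passes only in rows, so rows that repeat a pose let the fingers close, or fill a call up. It gives the time, the measured TCP pose, the force, the opening and the grip force at its end, in the units of the state.
- bot.get_obs(): the state, without advancing time (a new reading comes with each control period).
- bot.camera(name): name is "side" or "top" or "wrist"; returns a dict with "image" (400x640x3 uint8, red, green, blue), "z_map" (400x640 float32, m along the optical axis (not along the pixel's ray), 0 where there is no reading), "camera_matrix" (3x3 intrinsics, pixels), "xyz" and "orientation" of the camera in the world. Camera axes: x right, y up, looking along -z (the intrinsics and any distortion apply to the point x, -y, -z); pixel columns grow to the right and rows downward; lengths in m; the calibration is good to about 2 mm. The wrist camera is an equidistant fisheye: a pixel r from the principal point sees the ray r / f radians off the axis. A picture is of the moment at which its call begins.
- bot.job_done(): hands the job in; it is judged then, once.
The state is a dict: "clock": time; "joint_pos": joint angles; "joint_vel": joint speeds; "tau": joint torques, N m; "eef_pos": TCP position; "tool_rot": TCP orientation; "ft_force": force on the tool from outside, world axes, zero at the start; "ft_torque": the same for the moment, N m; "grip_width": finger opening in m; "grasp_force": force on a finger pad.
Only numpy, scipy, OpenCV 4.12 (cv2) and the standard library are available. Lean on these libraries where they do the work, as an engineer would, in place of code of your own. Each camera call takes 0.05 s, during which the arm holds its last target. There are 200 camera calls.

TASK

Open the small plywood cabinet on the workbench so that the bolts inside can be reached, with nothing picked up and the glass and tools around it left where they are: slide the sanding block that lies in front of it along the bench to the left, clear of where the drop-down flap will lie. The flap has no handle: press it in near its top edge until the push catch lets go, and take the fingers away so that the spring sends it ajar. Then push it down from behind with the fingertips until it lies flat on the bench.

Things in the scene. Friction and masses are not known exactly. Their poses are not given: they have to be found in the camera images.
- cabinet: Plywood cabinet, fixed, 140 deep (x) x 180 wide (y) x 150 high. Origin: centre of its underside, on the bench. Its front faces its own -x, toward the robot; its left as the robot sees it is its +y. Front plane at x = -70. The top panel's front edge is set back 21 behind the front plane, so the flap's top edge stands clear of it; the side walls, 12 thick, reach the front plane.
- flap (a joint): Flap angle, rad: 0 = shut and latched; positive = top edge swings out and down; 1.57 = flat on the bench. Negative = pressed in: the catch lets go by -0.045 (7 mm at the top edge, about 9 N there); hard stop at -0.065 (9 mm). As the fingers withdraw, a spring sends it ajar to about 0.33. Beyond, it stays where left and 1 to 3 N near the top moves it. Shut again, it latches again.
- flap_edge (a point): Centre of the top edge of the flap's outer face; moves with the flap (x from outer to inner face, z away from the hinge). The flap is a plain board 152 wide, 147 from hinge to top edge, 10 thick, between the side walls; its top edge is 150 above the bench when shut. Ajar, a gap about 55 wide opens between top edge and top panel: fingers pointing down fit in, in its middle or right part.
- flap_hinge (a point): Middle of the hinge axis, which runs along the cabinet's y at the flap's lower outer edge, in the front plane, 3 above the bench. Lying flat, the flap covers the bench for 147 in front of this line and 76 to either side of its middle; its upper (inner) face is then 13 above the bench.
- catch (a point): Front end of the catch, a black plastic body fixed under the top panel behind the flap's upper left corner, 32 wide, 106 to 138 above the bench, hidden while the flap is shut. Its steel plunger follows the flap out when ajar, and the flap's inner face carries a steel keeper there, 25 long; the rest of the inner face is free.
- sanding_block: Brown sanding block, loose, 62 (x) x 105 (y) x 36 high, about 0.08 kg, lying in front of the cabinet, its long side roughly pointing at the flap. Origin: centre of its underside. To be slid, not lifted, to the cabinet's +y side of where the flap will lie.
- tea_glass: Bystander: drinking glass, 62 across, 86 high, standing to the left of the cabinet. Origin: centre of its foot.
- screwdriver: Bystander: red-handled flat screwdriver, 206 long, 28 high, lying to the right of the cabinet near the bench edge. Origin: middle of its length, on the bench; its length runs along its y.
- tape_measure: Bystander: yellow tape measure, 37 x 95 x 64 high, standing on the bench to the right of the cabinet. Origin: on the bench, about under its body; its length runs along its y.

How it is judged:
On the way:
1. the catch has let go and the flap stands ajar by itself, with the fingers off the cabinet (value of joint flap between 0.27 and 0.6 rad and contact force between the fingers and cabinet below 0.3 N), for 0.2 s.
At the end, for the whole second after the job is handed in: The flap lies flat on the bench (joint above 1.5 rad); the sanding block lies flat and still on the bench to the left of it (its centre over 100 mm to the cabinet's +y side of the middle); the glass stands upright (value of joint flap above 1.5 rad and y of sanding_block in the frame of cabinet above 0.1 m and height (world z) of sanding_block below 0.006 m and angle between each of sanding_block, tea_glass's own z axis and vertical below 0.1 rad and linear speed of sanding_block below 0.01 m/s); the robot touches nothing.
It fails at once if the sanding block is lifted (its underside over 12 mm above the bench) or tipped over 0.3 rad (height (world z) of sanding_block above 0.012 m or angle between sanding_block's own z axis and vertical above 0.3 rad).
It fails at once if the glass, the screwdriver or the tape measure is moved by over 30 mm, or the glass tips (distance of any of tea_glass, screwdriver, tape_measure from where it was at the start of the episode above 0.03 m or angle between tea_glass's own z axis and vertical above 0.3 rad).
It also fails if it takes over 64 s, if anything falls off the work surface, if the arm or the gripper's body presses on something with over 40 N, if the wrist force passes 120 N, or if a joint passes its speed limit or range.

## Working session

There is one attempt and no reset: what is moved stays moved. The work goes in short steps, Python scripts to look and compute and a tool call to move; the robot and the scene stay as the last step left them, time stands still between calls to the robot, and variables do not carry over. Pictures are saved under pics/ and viewed, at most 10 in all, crops included, and the job is handed in when it is done.

Besides the shell and the picture viewer there is one more tool, called after "Emit:" by a JSON object that holds its "op" and its "data", one argument or row to a line. drive_tool: Moves the arm, as the interface text tells. Shifts and turns lie within -1 to 1; 1 stands for 250 mm of shift or 0.5 rad of turn. Its arguments: {"type":"object","properties":{"slide":{"type":"array","items":{"type":"array","items":{"type":"number"}}},"rotation":{"type":"array","items":{"type":"array","items":{"type":"number"}}},"gripper":{"type":"number"}},"required":["slide","rotation"]}

```bash
mkdir -p pics; cat > h.py <<'E'
import numpy as np, cv2
from workcell import bot
from scipy.spatial.transform import Rotation as R
def cloud(c):
    K=c["camera_matrix"];z=c["z_map"];v,u=np.mgrid[:z.shape[0],:z.shape[1]]
    p=np.stack([(u-K[0,2])/K[0,0]*z,-(v-K[1,2])/K[1,1]*z,-z],-1)
    return p@R.from_quat(c["orientation"]).as_matrix().T+c["xyz"]
def save(c,n): cv2.imwrite(f"pics/{n}.png",c["image"][:,:,::-1])
E
python3 - <<'E'
from h import *
o=bot.get_obs();print({k:np.round(v,3) for k,v in o.items()})
for n in("top","side"):
    c=bot.camera(n);save(c,n+"0");np.savez(n+"0.npz",**c);print(n,c["camera_matrix"],c["xyz"],c["orientation"])
E
```

```text
{'clock': np.float64(0.0), 'joint_pos': array([-1.14 ,  0.241,  0.004,  1.335, -0.   ,  1.571]), 'joint_vel': array([-0.001, -0.001, -0.   ,  0.001,  0.   , -0.001]), 'tau': array([ 1.0000e-03, -3.7232e+01,  2.5241e+01,  1.7000e-02,  0.0000e+00,
       -0.0000e+00]), 'eef_pos': array([ 0.209, -0.454,  0.23 ]), 'tool_rot': array([ 0.977,  0.214, -0.   , -0.001]), 'ft_force': array([-0.328, -0.695,  0.291]), 'ft_torque': array([-0.014, -0.005,  0.042]), 'grasp_force': np.float64(0.0), 'grip_width': np.float64(0.085)}
top [[431.21867645   0.         323.31430801]
 [  0.         431.21867645 203.67540844]
 [  0.           0.           1.        ]] [ 0.21386787 -0.46805814  0.86360566] [ 0.21052172 -0.1328306  -0.52590095  0.81330488]
side [[412.07597724   0.         314.96350112]
 [  0.         412.07597724 202.85241719]
 [  0.           0.           1.        ]] [ 0.10118097 -0.7083089   0.83257279] [ 0.32396332 -0.14659272 -0.39085888  0.84899216]
```

View pics/top0.png

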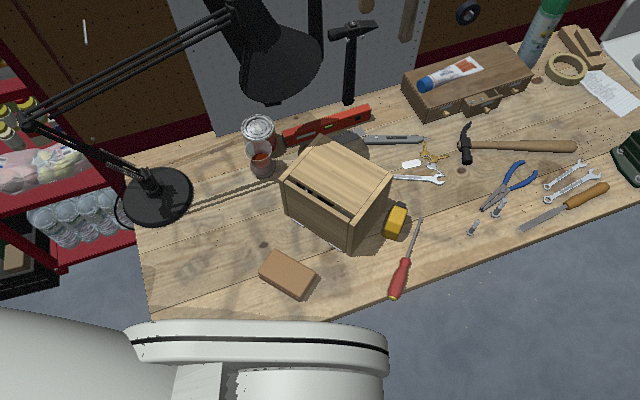

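View pics/side0.png

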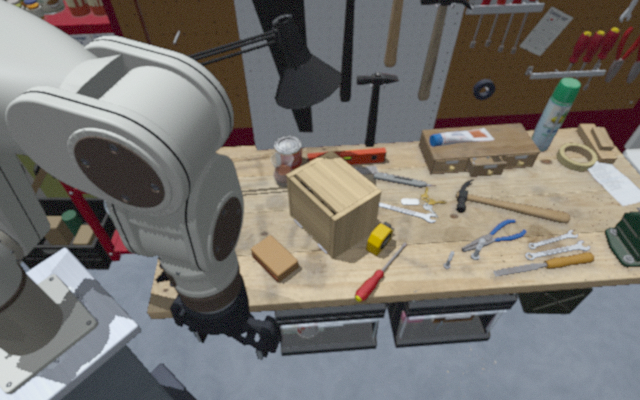

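The top view shows the cabinet around (335,195), its front facing lower left with the flap's top slot at (330,190). The block is at (288,273), the glass at (260,160), the tape at (396,220) and the screwdriver at (403,265). Next I measure these from depth.

```bash
python3 - <<'E'
from h import *
for n in("top0","side0"):
    c=dict(np.load(n+".npz"));P=cloud(c);im=c["image"];ok=c["z_map"]>0
    hsv=cv2.cvtColor(im,cv2.COLOR_RGB2HSV)
    box=np.zeros(ok.shape,bool);box[130:305,240:440]=1
    def rect(m,name):
        m=cv2.morphologyEx((m&ok&box).astype(np.uint8),cv2.MORPH_OPEN,np.ones((2,2)))
        k,l,s,ce=cv2.connectedComponentsWithStats(m)
        i=1+np.argmax(s[1:,4]);q=P[l==i]
        r=cv2.minAreaRect(q[:,:2].astype(np.float32))
        print(n,name,"px",np.round(ce[i]),s[i,4],"ctr",np.round(r[0],3),"size",np.round(r[1],3),"ang",round(r[2],1),"z",np.round(np.percentile(q[:,2],[2,50,98]),3))
        print("   corners",np.round(cv2.boxPoints(r),3).tolist())
    z=P[...,2]
    rect(abs(z-.15)<.008,"cabtop")
    rect((abs(z-.036)<.006),"block?")
    bm=box.copy(); bm[:, 325:]=0; bm[:232]=0
    rect((abs(z-.036)<.007)&bm,"block")
    rect((hsv[...,0]<8)&(hsv[...,1]>120)&(hsv[...,2]>90)&(np.arange(400)[:,None]>200)&(np.arange(640)[None]>340),"screwdr")
    rect((abs(hsv[...,0].astype(int)-24)<6)&(hsv[...,1]>190),"tape")
    gm=np.zeros_like(box);gm[140:185,245:285]=1
    rect(gm&(z>.03)&(z<.095),"glass")
    b=P[ok&(z<.01)&box];print("bench z",np.median(b[:,2]))
E
```

```text
top0 cabtop px [338. 179.] 5422 ctr [ 0.482 -0.323] size [0.571 0.214] ang 7.8 z [0.141 0.15  0.152]
   corners [[0.1850000023841858, -0.25600001215934753], [0.21400000154972076, -0.46799999475479126], [0.7799999713897705, -0.38999998569488525], [0.7509999871253967, -0.17800000309944153]]
top0 block? px [288. 273.] 1469 ctr [ 0.374 -0.369] size [0.36  0.109] ang 48.6 z [0.026 0.034 0.037]
   corners [[0.21400000154972076, -0.46799999475479126], [0.29600000381469727, -0.5400000214576721], [0.5339999794960022, -0.27000001072883606], [0.4519999921321869, -0.1979999989271164]]
top0 block px [288. 273.] 1498 ctr [ 0.374 -0.369] size [0.36  0.109] ang 48.6 z [0.025 0.034 0.037]
   corners [[0.21400000154972076, -0.46799999475479126], [0.29600000381469727, -0.5400000214576721], [0.5339999794960022, -0.27000001072883606], [0.4519999921321869, -0.1979999989271164]]
top0 screwdr px [400. 279.] 438 ctr [ 0.668 -0.502] size [0.031 0.343] ang 83.6 z [0.013 0.024 0.029]
   corners [[0.4959999918937683, -0.49799999594688416], [0.8370000123977661, -0.5360000133514404], [0.8399999737739563, -0.505999
[... 1683 characters left out ...]
5559082], [0.5509999990463257, -0.4860000014305115], [0.5509999990463257, -0.4790000021457672]]
side0 tape px [376. 243.] 270 ctr [ 0.383 -0.557] size [0.638 0.047] ang 24.1 z [0.007 0.045 0.062]
   corners [[0.0820000022649765, -0.6660000085830688], [0.10100000351667404, -0.7080000042915344], [0.6830000281333923, -0.4480000138282776], [0.6639999747276306, -0.4050000011920929]]
side0 glass px [278. 158.] 524 ctr [ 0.438 -0.353] size [0.975 0.084] ang 51.5 z [0.027 0.066 0.085]
   corners [[0.10100000351667404, -0.7080000042915344], [0.16699999570846558, -0.7609999775886536], [0.7739999890327454, 0.0020000000949949026], [0.7080000042915344, 0.05400000140070915]]
bench z -0.0005204130599168466
```

```bash
python3 - <<'E'
from h import *
a=cv2.imread("pics/top0.png")[110:310,230:430]
cv2.imwrite("pics/crop0.png",cv2.resize(a,(600,600),interpolation=cv2.INTER_CUBIC))
E
```

```text
(no output)
```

View pics/crop0.png

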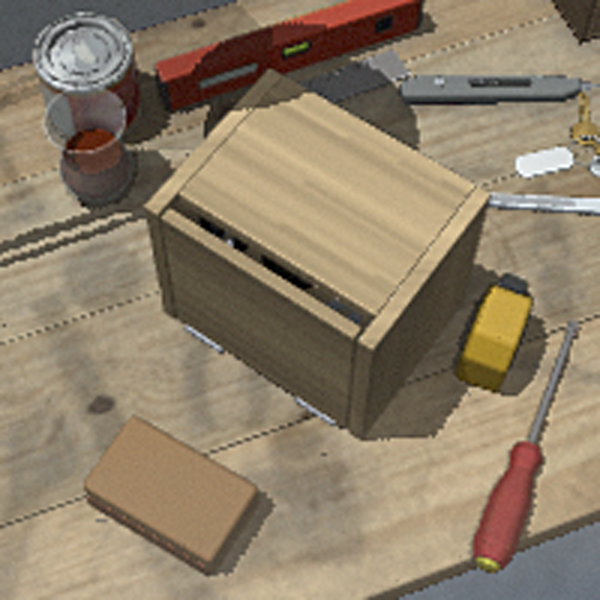

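The crop shows the flap's top edge from (165,215) to (355,330), with the right wall end at (360,345). The glass is close behind the left corner, and the block is at (175,490). A few zero-depth pixels leaked into the rectangles, so I repeat without them.

```bash
python3 - <<'E'
from h import *
for n in("top0","side0"):
    c=dict(np.load(n+".npz"));P=cloud(c);ok=c["z_map"]>0.2;z=P[...,2];x=P[...,0];y=P[...,1]
    hsv=cv2.cvtColor(c["image"],cv2.COLOR_RGB2HSV).astype(int);H,S,V=[hsv[...,i] for i in range(3)]
    roi=ok&(x>.3)&(x<.8)&(y<0)&(y>-.6)
    def rect(m,name):
        m=m&roi;k,l,s,ce=cv2.connectedComponentsWithStats(m.astype(np.uint8),connectivity=4)
        i=1+np.argmax(s[1:,4]);q=P[l==i]
        r=cv2.minAreaRect(q[:,:2].astype(np.float32))
        print(n,name,s[i,4],"px",np.round(ce[i]),"ctr",np.round(r[0],3),"size",np.round(r[1],3),"ang",round(r[2],1),"z",np.round(np.percentile(q[:,2],[2,50,98]),3),"cor",(np.round(cv2.boxPoints(r)*1000)).astype(int).tolist())
    rect(abs(z-.15)<.005,"cab")
    rect((abs(z-.036)<.008)&(x<.53)&(y<-.15),"block")
    rect(((H<8)|(H>172))&(S>120)&(z<.04)&(z>.003)&(y<-.4),"screwdr")
    rect((H>18)&(H<32)&(S>150)&(y<-.3)&(z>.01),"tape")
    g=(z>.02)&(z<.095)&(y>-.23)&(x>.5)&(x<.68);rect(g,"glass")
    q=P[g&roi];print("glass pts",np.round(np.percentile(q,[2,50,98],axis=0),3).tolist() if len(q) else 0)
E
```

```text
top0 cab 5285 px [337. 177.] ctr [ 0.636 -0.3  ] size [0.181 0.143] ang 78.2 z [0.147 0.15  0.152] cor [[548, -374], [688, -403], [725, -226], [585, -197]]
top0 block 1509 px [287. 272.] ctr [ 0.455 -0.273] size [0.105 0.062] ang 83.1 z [0.03  0.034 0.037] cor [[418, -321], [480, -328], [492, -224], [430, -217]]
top0 screwdr 457 px [399. 278.] ctr [ 0.545 -0.485] size [0.092 0.027] ang 1.8 z [0.015 0.024 0.029] cor [[498, -473], [499, -499], [591, -496], [590, -470]]
top0 tape 526 px [394. 222.] ctr [ 0.649 -0.434] size [0.058 0.035] ang 0.9 z [0.012 0.06  0.066] cor [[620, -417], [621, -452], [679, -451], [678, -416]]
top0 glass 550 px [258. 162.] ctr [ 0.659 -0.099] size [0.062 0.042] ang 89.0 z [0.022 0.048 0.087] cor [[637, -130], [679, -130], [680, -68], [638, -68]]
glass pts [[0.579, -0.228, 0.022], [0.649, -0.115, 0.051], [0.679, -0.071, 0.09]]
side0 cab 3234 px [334. 184.] ctr [ 0.635 -0.298] size [0.182 0.142] ang 78.9 z [0.146 0.149 0.152] cor [[548, -374], [687, -402], [722, -223], [583, -195]]
side0 block 1001 px [274. 255.] ctr [ 0.455 -0.272] size [0.106 0.063] ang 83.1 z [0.029 0.033 0.036] cor [[417, -321], [479, -328], [492, -223], [430, -215]]
side0 screwdr 335 px [369. 285.] ctr [ 0.545 -0.488] size [0.024 0.089] ang 89.3 z [0.013 0.023 0.029] cor [[500, -499], [589, -500], [589, -476], [500, -475]]
side0 tape 443 px [378. 238.] ctr [ 0.651 -0.434] size [0.064 0.034] ang 2.1 z [0.013 0.057 0.065] cor [[619, -419], [620, -452], [683, -450], [682, -416]]
side0 glass 374 px [279. 168.] ctr [ 0.658 -0.097] size [0.064 0.043] ang 89.3 z [0.022 0.058 0.085] cor [[636, -128], [679, -129], [680, -65], [637, -65]]
glass pts [[0.579, -0.227, 0.022], [0.647, -0.116, 0.058], [0.679, -0.069, 0.09]]
```

All sizes match the given ones. The cabinet is at (0.635,-0.299) with yaw about -11.7°, and the block is at (0.455,-0.272). I write a small helper for the move numbers.

```bash
cat >> h.py <<'E'
C=np.array([.635,-.299]);ya=np.deg2rad(-11.7);cx=np.array([np.cos(ya),np.sin(ya)]);cy=np.array([-np.sin(ya),np.cos(ya)])
def w(x,y): return C+x*cx+y*cy      # cabinet -> world
def cab(p): d=np.array(p)[:2]-C; return np.round([d@cx,d@cy],4)
def pose(psi): # tool down, tool y at world angle psi deg
    a=np.deg2rad(psi);y=np.array([np.cos(a),np.sin(a),0]);z=np.array([0,0,-1.]);return R.from_matrix(np.stack([np.cross(y,z),y,z],1))
def plan(*ts):
    o=bot.get_obs();p=o["eef_pos"];r=R.from_quat(o["tool_rot"]);print("at",np.round(p,4),"cab",cab(p),"F",np.round(o["ft_force"],1),"t",round(float(o["clock"]),2),"j",np.round(o["joint_pos"],2))
    for (x,y,zz,psi) in ts:
        g=pose(psi);print(" to",np.round([x,y,zz],3),"slide",np.round(r.inv().apply(np.array([x,y,zz])-p)/.25,3),"rot",np.round((r.inv()*g).as_rotvec()/.5,3))
E
python3 -c "
from h import *
plan((.445,-.362,.15,-37),(.445,-.362,.15,-6.6))"
```

```text
at [ 0.2086 -0.4538  0.2305] cab [-0.3862 -0.238 ] F [ 0.2 -0.4 -0.2] t 0.1 j [-1.14  0.24  0.    1.34  0.    1.57]
 to [ 0.445 -0.362  0.15 ] slide [1.013 0.062 0.322] rot [-0.004 -0.001 -0.988]
 to [ 0.445 -0.362  0.15 ] slide [1.013 0.062 0.322] rot [-3.00e-03 -2.00e-03 -2.05e+00]
```

Emit:
{"op": "drive_tool", "data": {
  "slide": [
    [0.13,0.01,0],
    [0.26,0.02,0],
    [0.4,0.03,0.05],
    [0.55,0.04,0.12],
    [0.7,0.05,0.2],
    [0.85,0.06,0.28],
    [1,0.06,0.32],
    [1,0.06,0.32]
  ],
  "rotation": [
    [0,0,-0.15],
    [0,0,-0.3],
    [0,0,-0.45],
    [0,0,-0.6],
    [0,0,-0.75],
    [0,0,-0.9],
    [0,0,-1],
    [0,0,-1]
  ],
  "gripper": 0.35
}}

```text
clock: 1.1
eef_pos: [0.4434, -0.3616, 0.1493]
tool_rot: [0.893, 0.45, -0.001, -0.002]
ft_force: [-0.6, -0.0, 0.0]
grip_width: 0.0297
grasp_force: 0.0
```

Emit:
{"op": "drive_tool", "data": {
  "slide": [
    [0,0,0],
    [0,0,0],
    [0,0,0],
    [0,0,0],
    [0,0,0],
    [0,0,0],
    [0,0,0],
    [0,0,0]
  ],
  "rotation": [
    [0,0,-0.17],
    [0,0,-0.34],
    [0,0,-0.5],
    [0,0,-0.66],
    [0,0,-0.82],
    [0,0,-1],
    [0,0,-1],
    [0,0,-1]
  ]
}}

```text
clock: 2.1
eef_pos: [0.4417, -0.3638, 0.1514]
tool_rot: [0.756, 0.655, -0.0, -0.0]
ft_force: [-0.0, 0.2, -0.5]
grip_width: 0.0303
grasp_force: 0.0
```

```bash
python3 -c "
from h import *
plan((.445,-.362,.010,-6.6),(.4665,-.172,.010,-6.6));print(bot.get_obs()['grip_width'])"
```

```text
at [ 0.4417 -0.3638  0.1514] cab [-0.1762 -0.1027] F [-0.   0.2 -0.5] t 2.1 j [-0.69  0.43  0.06  1.2  -0.    1.02]
 to [ 0.445 -0.362  0.01 ] slide [0.009 0.012 0.566] rot [-0.     0.    -0.054]
 to [ 0.466 -0.172  0.01 ] slide [ 0.774 -0.01   0.566] rot [-0.     0.    -0.054]
0.030254404060629826
```

Emit:
{"op": "drive_tool", "data": {
  "slide": [
    [0,0.01,0.1],
    [0,0.01,0.2],
    [0.01,0.01,0.3],
    [0.01,0.01,0.4],
    [0.01,0.01,0.48],
    [0.01,0.01,0.53],
    [0.01,0.01,0.555],
    [0.01,0.01,0.555]
  ],
  "rotation": [
    [0,0,-0.02],
    [0,0,-0.05],
    [0,0,-0.05],
    [0,0,-0.05],
    [0,0,-0.05],
    [0,0,-0.05],
    [0,0,-0.05],
    [0,0,-0.05]
  ]
}}

```text
clock: 3.1
eef_pos: [0.4451, -0.3615, 0.0126]
tool_rot: [0.747, 0.665, -0.0, -0.0]
ft_force: [0.4, -1.0, 1.1]
grip_width: 0.0298
grasp_force: 0.0
```

Emit:
{"op": "drive_tool", "data": {
  "slide": [
    [0.03,0,0],
    [0.07,0,0],
    [0.11,0,0],
    [0.15,0,0],
    [0.19,0,0],
    [0.23,0,0],
    [0.26,0,0],
    [0.28,0,0]
  ],
  "rotation": [
    [0,0,0],
    [0,0,0],
    [0,0,0],
    [0,0,0],
    [0,0,0],
    [0,0,0],
    [0,0,0],
    [0,0,0]
  ]
}}

```text
clock: 4.1
eef_pos: [0.4531, -0.2914, 0.0126]
tool_rot: [0.746, 0.665, -0.0, 0.0]
ft_force: [0.3, -0.5, 1.0]
grip_width: 0.0297
grasp_force: 0.4
```

```bash
python3 -c "
from h import *
plan((.4665,-.172,.012,-6.6))
c=bot.camera('top');save(c,'top1')"
```

```text
at [ 0.4531 -0.2914  0.0126] cab [-0.1796 -0.0295] F [ 0.3 -0.5  1. ] t 4.1 j [-0.57  0.51 -0.22  0.84 -0.    1.11]
 to [ 0.466 -0.172  0.012] slide [ 0.481 -0.002  0.002] rot [-0.     0.     0.001]
```

View pics/top1.png

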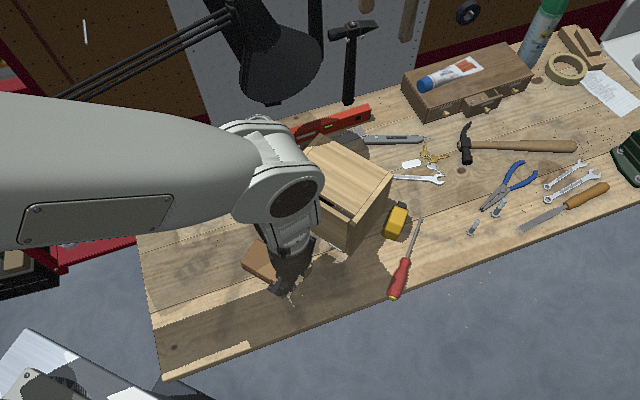

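The block's left part shows at (260,265), already shifted and not turned, with the fingers at (285,285) behind it. I keep pushing.

Emit:
{"op": "drive_tool", "data": {
  "slide": [
    [0.05,0,0],
    [0.11,0,0],
    [0.18,0,0],
    [0.25,0,0],
    [0.32,0,0],
    [0.39,0,0],
    [0.45,0,0],
    [0.49,0,0]
  ],
  "rotation": [
    [0,0,0],
    [0,0,0],
    [0,0,0],
    [0,0,0],
    [0,0,0],
    [0,0,0],
    [0,0,0],
    [0,0,0]
  ]
}}

```text
clock: 5.15
eef_pos: [0.4672, -0.1691, 0.0125]
tool_rot: [0.746, 0.666, -0.0, -0.0]
ft_force: [-0.6, -0.1, 0.0]
grip_width: 0.0297
grasp_force: 0.1
```

Emit:
{"op": "drive_tool", "data": {
  "slide": [
    [-0.05,0,0],
    [-0.1,0,0],
    [-0.15,0,-0.1],
    [-0.15,0,-0.25],
    [-0.15,0,-0.4],
    [-0.15,0,-0.55],
    [-0.15,0,-0.7],
    [-0.15,0,-0.8]
  ],
  "rotation": [
    [0,0,0],
    [0,0,0],
    [0,0,0],
    [0,0,0],
    [0,0,0],
    [0,0,0],
    [0,0,0],
    [0,0,0]
  ],
  "gripper": 0
}}

```text
clock: 6.15
eef_pos: [0.4631, -0.2093, 0.2147]
tool_rot: [0.747, 0.664, 0.0, 0.001]
ft_force: [-0.2, -0.8, -0.7]
grip_width: 0.0001
grasp_force: 0.0
```

```bash
python3 -c "
from h import *
p=w(-.125,-.01);plan((*p,.21,-101.7),(*p,.21,78.3))
for n in('top','side'):
    c=bot.camera(n);P=cloud(c);z=P[...,2];m=(c['z_map']>.2)&(abs(z-.035)<.006)&(P[...,0]<.54)&(P[...,0]>.38)&(P[...,1]<0)&(P[...,1]>-.3)
    k,l,s,ce=cv2.connectedComponentsWithStats(m.astype(np.uint8),connectivity=4)
    i=1+np.argmax(s[1:,4]);q=P[l==i];r=cv2.minAreaRect(q[:,:2].astype(np.float32));print(n,s[i,4],r,'cab',cab(r[0]))
"
```

```text
at [ 0.4631 -0.2093  0.2147] cab [-0.1866  0.053 ] F [-0.2 -0.8 -0.7] t 6.15 j [-0.42  0.26 -0.01  1.3  -0.    1.26]
 to [ 0.511 -0.283  0.21 ] slide [-0.272  0.223  0.02 ] rot [ 6.000e-03 -3.000e-03  3.316e+00]
 to [ 0.511 -0.283  0.21 ] slide [-0.272  0.223  0.02 ] rot [ 0.003  0.005 -2.968]
top 1171 ((0.47397416830062866, -0.1062963530421257), (0.10653290152549744, 0.06265849620103836), 83.35505676269531) cab [-0.1968  0.156 ]
side 765 ((0.47250887751579285, -0.10649561882019043), (0.10656651109457016, 0.06314536184072495), 84.58981323242188) cab [-0.1982  0.1556]
```

The block is now 156 mm to the left and straight. Next I turn the tool so its closing line runs along the flap, above a point in front of it.

Emit:
{"op": "drive_tool", "data": {
  "slide": [
    [-0.04,0.03,0],
    [-0.08,0.07,0],
    [-0.12,0.1,0],
    [-0.17,0.14,0],
    [-0.22,0.18,0],
    [-0.27,0.22,0],
    [-0.27,0.22,0],
    [-0.27,0.22,0]
  ],
  "rotation": [
    [0,0,-0.15],
    [0,0,-0.3],
    [0,0,-0.45],
    [0,0,-0.6],
    [0,0,-0.75],
    [0,0,-0.9],
    [0,0,-1],
    [0,0,-1]
  ]
}}

```text
clock: 7.25
eef_pos: [0.5089, -0.2816, 0.211]
tool_rot: [0.56, 0.829, -0.0, -0.001]
ft_force: [0.1, 0.1, 0.3]
grip_width: 0.0001
grasp_force: 0.0
```

Emit:
{"op": "drive_tool", "data": {
  "slide": [
    [0,0,0],
    [0,0,0],
    [0,0,0],
    [0,0,0],
    [0,0,0],
    [0,0,0],
    [0,0,0],
    [0,0,0]
  ],
  "rotation": [
    [0,0,-0.15],
    [0,0,-0.3],
    [0,0,-0.45],
    [0,0,-0.6],
    [0,0,-0.75],
    [0,0,-0.9],
    [0,0,-1],
    [0,0,-1]
  ]
}}

```text
clock: 8.25
eef_pos: [0.5092, -0.281, 0.212]
tool_rot: [0.337, 0.942, 0.0, -0.0]
ft_force: [0.8, -0.1, -0.4]
grip_width: -0.0002
grasp_force: 0.0
```

Emit:
{"op": "drive_tool", "data": {
  "slide": [
    [0,0,0],
    [0,0,0],
    [0,0,0],
    [0,0,0],
    [0,0,0],
    [0,0,0],
    [0,0,0],
    [0,0,0]
  ],
  "rotation": [
    [0,0,-0.15],
    [0,0,-0.3],
    [0,0,-0.45],
    [0,0,-0.6],
    [0,0,-0.75],
    [0,0,-0.9],
    [0,0,-0.97],
    [0,0,-0.97]
  ]
}}

```text
clock: 9.25
eef_pos: [0.5096, -0.2809, 0.2124]
tool_rot: [0.101, 0.995, 0.0, -0.0]
ft_force: [-0.1, -0.4, 0.3]
grip_width: -0.0002
grasp_force: 0.0
```

```bash
python3 -c "
from h import *
plan((*w(-.11,-.01),.135,78.3),(*w(-.081,-.01),.135,78.3))"
```

```text
at [ 0.5096 -0.2809  0.2124] cab [-0.1265 -0.0077] F [-0.1 -0.4  0.3] t 9.25 j [-0.5   0.41  0.2   1.36 -0.   -0.3 ]
 to [ 0.525 -0.286  0.135] slide [-0.066 -0.009  0.31 ] rot [ 0.    -0.001  0.004]
 to [ 0.554 -0.292  0.135] slide [-0.182 -0.01   0.31 ] rot [ 0.    -0.001  0.004]
```

Emit:
{"op": "drive_tool", "data": {
  "slide": [
    [-0.01,0,0.06],
    [-0.02,0,0.13],
    [-0.03,0,0.2],
    [-0.05,-0.01,0.27],
    [-0.07,-0.01,0.31],
    [-0.1,-0.01,0.31],
    [-0.13,-0.01,0.31],
    [-0.16,-0.01,0.31]
  ],
  "rotation": [
    [0,0,0],
    [0,0,0],
    [0,0,0],
    [0,0,0],
    [0,0,0],
    [0,0,0],
    [0,0,0],
    [0,0,0]
  ]
}}

```text
clock: 10.25
eef_pos: [0.5496, -0.2916, 0.1359]
tool_rot: [0.1, 0.995, -0.0, 0.001]
ft_force: [-0.7, -0.1, -0.4]
grip_width: -0.0001
grasp_force: 0.0
```

```bash
python3 -c "
from h import *
plan((*w(-.073,-.01),.135,78.3))"
```

```text
at [ 0.5496 -0.2916  0.1359] cab [-0.0851 -0.0101] F [-0.7 -0.1 -0.4] t 10.25 j [-0.49  0.53  0.19  1.22  0.   -0.29]
 to [ 0.561 -0.294  0.135] slide [-0.049  0.     0.004] rot [-0.001  0.004  0.007]
```

Pressing in by about 11 mm, slowly.

Emit:
{"op": "drive_tool", "data": {
  "slide": [
    [-0.006,0,0],
    [-0.012,0,0],
    [-0.018,0,0],
    [-0.024,0,0],
    [-0.03,0,0],
    [-0.036,0,0],
    [-0.042,0,0],
    [-0.046,0,0]
  ],
  "rotation": [
    [0,0,0],
    [0,0,0],
    [0,0,0],
    [0,0,0],
    [0,0,0],
    [0,0,0],
    [0,0,0],
    [0,0,0]
  ]
}}

```text
clock: 11.25
eef_pos: [0.557, -0.293, 0.1351]
tool_rot: [0.101, 0.995, 0.0, -0.003]
ft_force: [-7.9, 2.1, 5.9]
grip_width: 0.0002
grasp_force: 4.6
```

Emit:
{"op": "drive_tool", "data": {
  "slide": [
    [-0.004,0,0],
    [-0.008,0,0],
    [-0.012,0,0],
    [-0.016,0,0],
    [-0.02,0,0],
    [-0.022,0,0],
    [-0.022,0,0],
    [-0.022,0,0]
  ],
  "rotation": [
    [0,0,0],
    [0,0,0],
    [0,0,0],
    [0,0,0],
    [0,0,0],
    [0,0,0],
    [0,0,0],
    [0,0,0]
  ]
}}

```text
clock: 12.25
eef_pos: [0.5619, -0.294, 0.1349]
tool_rot: [0.101, 0.995, 0.0, -0.003]
ft_force: [-8.5, 1.6, 3.9]
grip_width: 0.0
grasp_force: 4.5
```

Emit:
{"op": "drive_tool", "data": {
  "slide": [
    [-0.004,0,0],
    [-0.008,0,0],
    [-0.012,0,0],
    [-0.016,0,0],
    [-0.016,0,0],
    [-0.016,0,0],
    [-0.016,0,0],
    [-0.016,0,0]
  ],
  "rotation": [
    [0,0,0],
    [0,0,0],
    [0,0,0],
    [0,0,0],
    [0,0,0],
    [0,0,0],
    [0,0,0],
    [0,0,0]
  ]
}}

```text
clock: 13.25
eef_pos: [0.5642, -0.2944, 0.1348]
tool_rot: [0.101, 0.995, 0.001, -0.005]
ft_force: [-12.1, 3.8, 8.3]
grip_width: 0.0
grasp_force: 6.8
```

Emit:
{"op": "drive_tool", "data": {
  "slide": [
    [0.04,0,0],
    [0.1,0,0],
    [0.18,0,0],
    [0.26,0,0],
    [0.34,0,0],
    [0.4,0,0],
    [0.44,0,0],
    [0.44,0,0]
  ],
  "rotation": [
    [0,0,0],
    [0,0,0],
    [0,0,0],
    [0,0,0],
    [0,0,0],
    [0,0,0],
    [0,0,0],
    [0,0,0]
  ]
}}

```text
clock: 14.25
eef_pos: [0.4611, -0.2735, 0.1353]
tool_rot: [0.1, 0.995, -0.0, 0.0]
ft_force: [-0.1, -0.2, -0.1]
grip_width: -0.0002
grasp_force: 0.0
```

Emit:
{"op": "drive_tool", "data": {
  "slide": [
    [0,0,-0.05],
    [0,0,-0.12],
    [0,0,-0.2],
    [0,0,-0.28],
    [0,0,-0.36],
    [0,0,-0.4],
    [0,0,-0.4],
    [0,0,-0.4]
  ],
  "rotation": [
    [0,0,0],
    [0,0,0],
    [0,0,0],
    [0,0,0],
    [0,0,0],
    [0,0,0],
    [0,0,0],
    [0,0,0]
  ]
}}

```text
clock: 15.25
eef_pos: [0.461, -0.2733, 0.2343]
tool_rot: [0.1, 0.995, 0.0, -0.001]
ft_force: [-0.1, 0.3, -1.0]
grip_width: 0.0001
grasp_force: 0.0
```

```bash
python3 -c "
from h import *
plan()
for n in('side','top'):
    c=bot.camera(n);save(c,n+'2');P=cloud(c);q=P[c['z_map']>.2]
    d=(q[:,:2]-C);X=d@cx;Y=d@cy;z=q[:,2]
    for y in(-.06,-.03,0,.03,.06):
        m=(abs(Y-y)<.01)&(z>.02)&(z<.158)&(X<-.045)&(X>-.2);s=m&(z>z[m].max()-.006) if m.any() else m
        print(n,y,m.sum(),'edge X',np.round([X[s].min(),X[s].max(),z[s].max()],3) if s.any() else 0, [ (round(h,2),round(float(np.median(X[m&(abs(z-h)<.008)])),3)) for h in(.05,.08,.11,.135) if (m&(abs(z-h)<.008)).any()])
"
```

```text
at [ 0.461  -0.2733  0.2343] cab [-0.1756 -0.0101] F [-0.1  0.3 -1. ] t 15.25 j [-0.54  0.31  0.11  1.37  0.   -0.33]
side -0.06 111 edge X [-0.049 -0.045  0.153] [(0.05, -0.084), (0.08, -0.093), (0.11, -0.106), (0.14, -0.111)]
side -0.03 104 edge X [-0.111 -0.045  0.151] [(0.05, -0.083), (0.08, -0.093), (0.11, -0.106), (0.14, -0.109)]
side 0 100 edge X [-0.108 -0.045  0.152] [(0.05, -0.084), (0.08, -0.096), (0.11, -0.106), (0.14, -0.11)]
side 0.03 158 edge X [-0.11  -0.045  0.152] [(0.05, -0.087), (0.08, -0.096), (0.11, -0.078), (0.14, -0.111)]
side 0.06 135 edge X [-0.11  -0.045  0.152] [(0.05, -0.087), (0.08, -0.096), (0.11, -0.084), (0.14, -0.111)]
top -0.06 113 edge X [-0.111 -0.045  0.152] [(0.05, -0.084), (0.08, -0.096), (0.11, -0.103), (0.14, -0.107)]
top -0.03 109 edge X [-0.11  -0.045  0.152] [(0.05, -0.086), (0.08, -0.093), (0.11, -0.105), (0.14, -0.11)]
top 0 45 edge X [-0.049 -0.045  0.151] [(0.05, -0.082), (0.08, -0.095), (0.11, -0.103), (0.14, -0.047)]
top 0.03 82 edge X [-0.048 -0.045  0.152] [(0.11, -0.048), (0.14, -0.047)]
top 0.06 30 edge X [-0.048 -0.046  0.152] [(0.11, -0.048), (0.14, -0.047)]
```

View pics/side2.png

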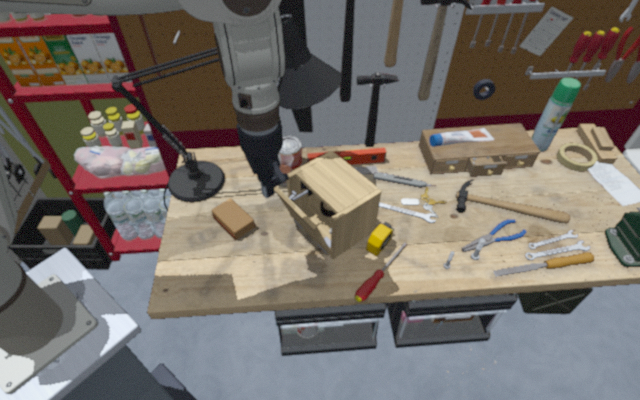

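Side view: the flap is ajar, about 0.33 rad by its outer face. The block is clear on the left at (233,218), the glass at (290,150) and tools are unmoved, and the gap by the catch at (300,195) is open. Now I insert the shut fingers into the gap, a little right of the middle.

```bash
python3 -c "
from h import *
plan((*w(-.079,-.025),.234,78.3),(*w(-.079,-.025),.112,78.3))"
```

```text
at [ 0.4608 -0.2732  0.2341] cab [-0.1758 -0.0101] F [-0.2 -1.   0.1] t 15.35 j [-0.54  0.31  0.11  1.37 -0.   -0.33]
 to [ 0.553 -0.307  0.234] slide [-0.387 -0.061 -0.   ] rot [ 0.001 -0.003  0.007]
 to [ 0.553 -0.307  0.112] slide [-0.388 -0.061  0.488] rot [ 0.001 -0.003  0.007]
```

Emit:
{"op": "drive_tool", "data": {
  "slide": [
    [-0.07,-0.01,0],
    [-0.15,-0.02,0],
    [-0.23,-0.04,0],
    [-0.31,-0.05,0],
    [-0.39,-0.06,0],
    [-0.39,-0.06,0],
    [-0.39,-0.06,0.1],
    [-0.39,-0.06,0.2]
  ],
  "rotation": [
    [0,0,0],
    [0,0,0],
    [0,0,0],
    [0,0,0],
    [0,0,0],
    [0,0,0],
    [0,0,0],
    [0,0,0]
  ]
}}

```text
clock: 16.35
eef_pos: [0.553, -0.3074, 0.1845]
tool_rot: [0.1, 0.995, 0.0, -0.0]
ft_force: [-1.0, 0.1, -0.3]
grip_width: -0.0001
grasp_force: 0.0
```

Emit:
{"op": "drive_tool", "data": {
  "slide": [
    [0,0,0.04],
    [0,0,0.08],
    [0,0,0.12],
    [0,0,0.16],
    [0,0,0.2],
    [0,0,0.24],
    [0,0,0.27],
    [0,0,0.28]
  ],
  "rotation": [
    [0,0,0],
    [0,0,0],
    [0,0,0],
    [0,0,0],
    [0,0,0],
    [0,0,0],
    [0,0,0],
    [0,0,0]
  ]
}}

```text
clock: 17.35
eef_pos: [0.5535, -0.3074, 0.1143]
tool_rot: [0.1, 0.995, 0.0, -0.001]
ft_force: [0.8, 0.2, 0.7]
grip_width: -0.0001
grasp_force: 0.0
```

```bash
python3 -c "
from h import *
T=[]
for t in(.33,.5,.7,.9,1.1,1.25,1.4,1.57): T.append((*w(-.07-.11*np.sin(t)+.01*np.cos(t)+.011,-.025),.003+.11*np.cos(t)+.01*np.sin(t),78.3))
plan(*T)"
```

```text
at [ 0.5535 -0.3074  0.1143] cab [-0.0781 -0.0248] F [0.8 0.2 0.7] t 17.35 j [-0.51  0.57  0.19  1.2   0.   -0.31]
 to [ 0.547 -0.306  0.11 ] slide [ 0.028 -0.001  0.016] rot [ 0.001 -0.002  0.007]
 to [ 0.529 -0.303  0.104] slide [ 0.099 -0.     0.04 ] rot [ 0.001 -0.002  0.007]
 to [ 0.51  -0.299  0.094] slide [ 0.176 -0.     0.083] rot [ 0.001 -0.002  0.007]
 to [ 0.494 -0.295  0.079] slide [0.243 0.    0.14 ] rot [ 0.001 -0.002  0.007]
 to [ 0.481 -0.293  0.062] slide [0.297 0.    0.21 ] rot [ 0.001 -0.002  0.007]
 to [ 0.473 -0.291  0.047] slide [0.328 0.    0.269] rot [ 0.001 -0.002  0.007]
 to [ 0.468 -0.29   0.032] slide [0.35  0.    0.331] rot [ 0.001 -0.002  0.007]
 to [ 0.464 -0.289  0.013] slide [0.363 0.    0.405] rot [ 0.001 -0.002  0.007]
```

No contact inside. Now I follow the arc: half of it, then a check.

Emit:
{"op": "drive_tool", "data": {
  "slide": [
    [0.03,0,0.015],
    [0.065,0,0.03],
    [0.1,0,0.04],
    [0.14,0,0.06],
    [0.175,0,0.083],
    [0.21,0,0.11],
    [0.243,0,0.14],
    [0.243,0,0.14]
  ],
  "rotation": [
    [0,0,0],
    [0,0,0],
    [0,0,0],
    [0,0,0],
    [0,0,0],
    [0,0,0],
    [0,0,0],
    [0,0,0]
  ]
}}

```text
clock: 18.35
eef_pos: [0.4923, -0.2947, 0.0786]
tool_rot: [0.1, 0.995, 0.001, -0.002]
ft_force: [-0.5, 1.2, 0.1]
grip_width: -0.0001
grasp_force: 0.0
```

```bash
python3 -c "
from h import *
T=[]
for t in(.9,1.1,1.25,1.4,1.57): T.append((*w(-.07-.11*np.sin(t)+.01*np.cos(t)+.011,-.025),.003+.11*np.cos(t)+.01*np.sin(t),78.3))
plan(*T)"
```

```text
at [ 0.4923 -0.2947  0.0786] cab [-0.1406 -0.0247] F [-0.5  1.2  0.1] t 18.35 j [-0.54  0.49 -0.04  1.04  0.   -0.34]
 to [ 0.494 -0.295  0.079] slide [-0.006 -0.001 -0.002] rot [ 0.003 -0.007  0.006]
 to [ 0.481 -0.293  0.062] slide [ 0.047 -0.001  0.067] rot [ 0.003 -0.007  0.006]
 to [ 0.473 -0.291  0.047] slide [ 0.078 -0.001  0.126] rot [ 0.003 -0.007  0.006]
 to [ 0.468 -0.29   0.032] slide [ 0.1   -0.001  0.189] rot [ 0.003 -0.007  0.006]
 to [ 0.464 -0.289  0.013] slide [ 0.113 -0.001  0.263] rot [ 0.003 -0.007  0.006]
```

Emit:
{"op": "drive_tool", "data": {
  "slide": [
    [0.025,0,0.03],
    [0.05,0,0.067],
    [0.065,0,0.1],
    [0.08,0,0.13],
    [0.09,0,0.16],
    [0.1,0,0.19],
    [0.108,0,0.22],
    [0.112,0,0.25]
  ],
  "rotation": [
    [0,0,0],
    [0,0,0],
    [0,0,0],
    [0,0,0],
    [0,0,0],
    [0,0,0],
    [0,0,0],
    [0,0,0]
  ]
}}

```text
clock: 19.35
eef_pos: [0.4665, -0.2898, 0.0169]
tool_rot: [0.1, 0.995, 0.0, -0.0]
ft_force: [-0.9, -0.0, 1.7]
grip_width: 0.0003
grasp_force: 0.7
```

Emit:
{"op": "drive_tool", "data": {
  "slide": [
    [0,0,0.004],
    [0,0,0.008],
    [0,0,0.012],
    [0,0,0.016],
    [0,0,0.02],
    [0,0,0.022],
    [0,0,0.022],
    [0,0,0.022]
  ],
  "rotation": [
    [0,0,0],
    [0,0,0],
    [0,0,0],
    [0,0,0],
    [0,0,0],
    [0,0,0],
    [0,0,0],
    [0,0,0]
  ]
}}

```text
clock: 20.35
eef_pos: [0.467, -0.29, 0.013]
tool_rot: [0.1, 0.995, -0.0, 0.0]
ft_force: [-1.5, 1.2, 6.5]
grip_width: 0.0003
grasp_force: 2.9
```

The flap presses on the bench at z = 0.013. I retract and check.

Emit:
{"op": "drive_tool", "data": {
  "slide": [
    [0,0,-0.03],
    [0,0,-0.1],
    [0,0,-0.2],
    [0.05,0,-0.32],
    [0.1,0,-0.45],
    [0.15,0,-0.58],
    [0.2,0,-0.7],
    [0.2,0,-0.7]
  ],
  "rotation": [
    [0,0,0],
    [0,0,0],
    [0,0,0],
    [0,0,0],
    [0,0,0],
    [0,0,0],
    [0,0,0],
    [0,0,0]
  ]
}}

```text
clock: 21.35
eef_pos: [0.4187, -0.2809, 0.1901]
tool_rot: [0.101, 0.995, -0.001, 0.003]
ft_force: [-0.1, -0.6, 0.1]
grip_width: 0.0
grasp_force: 0.0
```

```bash
python3 -c "
from h import *
plan()
for n in('side','top'):
    c=bot.camera(n);save(c,n+'3');P=cloud(c);q=P[c['z_map']>.2]
    d=(q[:,:2]-C);X=d@cx;Y=d@cy;z=q[:,2]
    for x in(-.1,-.13,-.16,-.19,-.21):
        m=(abs(X-x)<.008)&(abs(Y)<.07)&(z<.15);print(n,x,m.sum(),np.round(np.median(z[m]),4))
    m=(X<-.14)&(X>-.3)&(Y>.09)&(Y<.23)&(abs(z-.035)<.006);print('block',m.sum(),np.round([X[m].mean(),Y[m].mean()],3))
"
```

```text
at [ 0.4187 -0.2809  0.1901] cab [-0.2154 -0.0261] F [-0.1 -0.6  0.1] t 21.35 j [-0.59  0.27 -0.07  1.23 -0.   -0.39]
side -0.1 450 0.0117
side -0.13 427 0.0115
side -0.16 450 0.0113
side -0.19 470 0.0114
side -0.21 523 0.0107
block 757 [-0.199  0.155]
top -0.1 502 0.0124
top -0.13 347 0.0116
top -0.16 350 0.0114
top -0.19 648 0.0123
top -0.21 744 0.0115
block 1188 [-0.201  0.158]
```

View pics/side3.png

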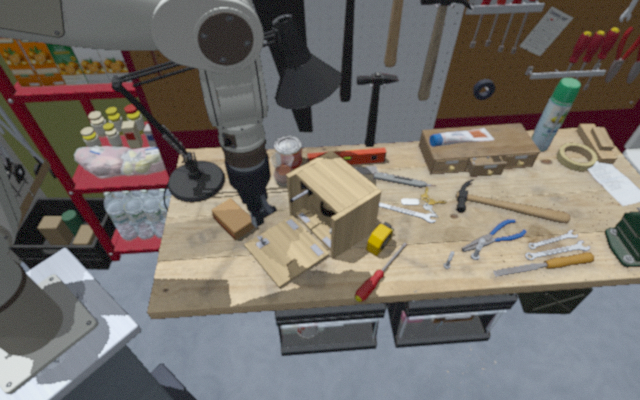

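The flap lies flat at (285,245), with its surface level to within 1 mm along its length. The block is clear at (233,218), and the glass and tools have not moved.

```bash
python3 -c "
from workcell import bot
print(bot.job_done())"
```

```text
the job is handed in; nothing more can be done
None
```

The job is handed in (the hand-in call returned no verdict): the last pictures show the flap flat on the bench, the block about 156 mm left of the middle, the glass and tools unmoved, and the arm clear, at 21 s of the 64 s allowed.

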